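# Scrap the valve that failed on the run-out gauge

### The job

The engine valve lying on the run-out gauge has failed its check. Swing the gauge's dial indicator well clear of it, a good eighth of a turn to either side, and leave it there; then lift the valve off its rollers and drop it into the sheet-steel scrap bin, not into the wire basket of good valves. Leave the basket and the other things on the bench where they are.

Things in the scene. Friction and masses are not known exactly. Their poses are not given: they have to be found in the camera images.
- gauge: Valve run-out gauge, bolted to the bench: grey cast base plate 100 x 225 x 14 mm (x, y, z) with two bearing plates, an end stop and a column standing on its centre line x = 0. Origin: centre of the plate's underside; y runs along the gauge from the valve's head towards the column. End stop at y = 42.5 mm, 60 mm tall; column at y = 72.5 mm, 14 mm thick, 130 mm tall.
- indicator (a joint): Angle of the indicator arm about the vertical column, rad. At 0 it lies along the gauge's -y, over the valve; positive is counter-clockwise from above and carries the dial to the gauge's +x side, negative to its -x side. Range -1.5 to 1.5; starts near 0. Light friction (about 1 N at the dial) keeps it where it is left; no spring. The arm cannot be raised.
- dial (a point): Centre of the indicator's round case, a flat drum 45 mm in diameter, 92 to 114 mm above the bench, white face up, at the end of a 9 mm horizontal rod, 105 mm from the column's axis. Its plunger points down and ends about 2.5 mm above the top of the valve's stem, near its middle. The point is 103 mm above the bench and moves with the arm.
- column (a point): Point on the column's axis, about which the indicator arm swings, 103 mm above the bench (the height of the rod and dial). A 26 x 30 x 24 mm swivel clamp turns on the column there.
- valve: The failed steel engine valve, about 130 g, 124 mm long, lying level on the gauge's rollers. Stem 9.5 mm in diameter; round head 44 mm in diameter that flares into the stem over 23 mm. Origin: on the stem's axis, 60 mm from the head's flat face, about midway between the bearing plates; y runs along the stem from head to tip. It balances about 25 mm from the origin towards the head.
- valve_head (a point): Centre of the flat face of the failed valve's head.
- valve_tip (a point): Centre of the end of the failed valve's stem.
- scrap_bin: Scrap bin: an open rectangular tote pan of dark sheet steel with solid walls, 200 x 150 x 85 mm (x, y, z), walls and floor 4 mm thick, a bail handle sticking out 19 mm from each end (x), about 0.9 kg, loose on the bench. Two worn steel tappets (plain cylinders, 23 mm in diameter, 52 mm long) lie loose in it. Origin: centre of its underside.
- basket: Wire basket, 200 x 150 x 80 mm (x, y, z), of thin steel wire mesh, about 1.3 kg, with three good valves lying in it. Not to be moved or used. Origin: centre of its underside.
- wrench: Steel spanner, 190 mm long, lying flat on the bench beyond the work. Not to be moved. Origin near its middle, underside.
- can: White can with a black cap, 66 mm in diameter, 144 mm tall, standing on the bench beyond the work. Not to be moved. Origin: centre of its underside.
- rollers (a point): On the stem's resting line, 55 mm above the bench, midway between the gauge's two bearing plates. Plates: 50 mm wide in x, 8 mm thick in y, 46 mm tall, centred 35 mm either side of this point, so 62 mm are clear between them. Each carries two 19 mm ball-bearing rollers, axes along y, 45 mm above the bench; the stem just lies in their V and lifts straight off.
There are look-alikes about, which are no part of the job. Of the things like the valve, leave any that is orange or turquoise; of the rest the larger one is meant.

How it is judged:
On the way, in this order (a step that is already met when the one before it is completed fails the run):
1. the indicator is swung clear (more than 0.6 rad to either side) while the valve still lies on its rollers ((value of joint indicator above 0.6 rad or value of joint indicator below -0.6 rad) and distance of valve from where it was at the start of the episode below 0.01 m), for 0.2 s.
2. the valve is lifted off the rollers, its stem's middle more than 80 mm above the bench, with the indicator still clear ((value of joint indicator above 0.6 rad or value of joint indicator below -0.6 rad) and height (world z) of valve above 0.08 m), for 0.1 s.
At the end, for the whole second after the job is handed in: The valve lies at rest wholly within the walls of the scrap bin (head and stem tip both inside, its middle below the rim), the bin stands flat on the bench, and the indicator is still swung more than 0.6 rad to one side (z of valve in the frame of scrap_bin between 0 and 0.085 m and x of valve_head in the frame of scrap_bin between -0.098 and 0.098 m and y of valve_head in the frame of scrap_bin between -0.073 and 0.073 m and x of valve_tip in the frame of scrap_bin between -0.098 and 0.098 m and y of valve_tip in the frame of scrap_bin between -0.073 and 0.073 m and linear speed of valve below 0.03 m/s and angle between scrap_bin's own z axis and vertical below 0.1 rad and height (world z) of scrap_bin below 0.01 m and (value of joint indicator above 0.6 rad or value of joint indicator below -0.6 rad)); the robot touches nothing.
It fails at once if the wire basket is shifted by more than 25 mm (distance of basket from where it was at the start of the episode above 0.025 m).
It fails at once if the spanner is shifted by more than 25 mm (distance of wrench from where it was at the start of the episode above 0.025 m).
It fails at once if the can is shifted by more than 25 mm or tipped (distance of can from where it was at the start of the episode above 0.025 m or angle between can's own z axis and vertical above 0.3 rad).
It also fails if it takes over 51 s, if anything falls off the work surface, if the arm or the gripper's body presses on something with over 40 N, if the wrist force passes 120 N, or if a joint passes its speed limit or range.

### The arm

A 6-joint arm with a two-finger parallel gripper is mounted at the origin on the work surface. World frame = base frame: x ahead of the robot, y to its left, z up, the work surface at z = 0. Lengths are in m, angles in rad, forces in N, time in s.
With the tool pointing down it reaches from about 0.35 to 0.975 m from the base axis. Payload 4.9 kg.
Tool frame: the origin (TCP) lies midway between the tips of the shut fingers; the grasp point (between the pads) lies 19 mm behind it (ctrl.hold_point_z is the distance from the TCP to the grasp point, in m); z points along the fingers, y is the line along which they close (so a half turn about z gives the same grasp; the last joint's range is limited). The gripper opens to 85 mm and grips with 20 to 120 N. Pads are 22 mm wide; open, the fingers measure 114 mm over their backs; the gripper's body (76 mm by 85 mm) begins 54 mm behind the grasp point. The pads swing forward as they close: fully open they stand 13 mm farther back than shut.
Start: joints at [-1.387, 0.053, 1.613, -0, 1.476, -0.119], TCP at [0.186, -0.597, 0.231] pointing down, gripper open.
Joint ranges: [-3.01, 3.01], [-1.01, 2.22], [0.06, 2.58], [-1.02, 4.17], [0.09, 2.62], [-3.14, 3.14]. Speed limits (rad/s): [2.57, 2.57, 3.14, 3.14, 3.14, 3.14].

### API

Orientations are given as a rotation vector (axis times angle).
In Python, from station import status, viewer, finish_job, ctrl gives the robot as it stands.
- The arm moves only by the shell command python3 -m jog 'ROWS' [FORCE]. ROWS is JSON, a list of rows, each a list of 7 numbers: the turn, a rotation vector about the tool's x, y, z each as a share of 5 degrees, from -1 to 1, then the shift along the tool's x, y, z each as a share of 30 mm, from -1 to 1, then the opening, from -1 (shut) to 1 (fully open). A call has 1 to 5 rows; each row shifts and turns the commanded pose from where the row before left it, along the tool's axes as they then stand; what a row does not reach is not made up. A row lasts 1/8 s, in which the tool goes at most 62.5 mm and 10.7 degrees, less where a joint would pass 70% of its speed; a pose out of reach is approached as far as the arm can. A call with a number of a shift or a turn outside -1 to 1 is refused whole. A call with a gripper value outside its range is refused whole. The fingers move at their own pace and stop on an object; FORCE is the grip in N (left out, the last holds). Time passes only in rows, so rows that do not move let the fingers close. It gives the time, the measured TCP pose, the force, the opening and the grip force at its end, in the units of the state.
- status.get_obs(): the state, without advancing time (a new reading comes with each control period).
- viewer.get_image(name): name is "scene" or "top"; returns a dict with "img" (480x640x3 uint8, red, green, blue), "fovy" (degrees; the focal length in pixels is half the picture's height over the tangent of half this angle, whatever the lens; pixels are square), "cx", "cy" (the principal point, pixels), "rvec" (rotation vector, rad) and "tvec" (3), from world to camera coordinates, as OpenCV has them. Camera axes: x right, y down, z forward; pixel columns grow to the right and rows downward; lengths in m; the calibration is good to about 2 mm. A picture is of the moment at which its call begins. There is no depth.
- finish_job(): hands the job in; it is judged then, once.
The state is a dict: "t": time; "q": joint angles; "dq": joint speeds; "effort": joint torques, N m; "tool_pos": TCP position; "tool_rot": TCP orientation; "contact_force": force on the tool from outside, world axes, zero at the start; "wrist_torque": the same for the moment, N m; "opening": finger opening in m; "grip_force": force on a finger pad.
Only numpy, scipy, OpenCV 4.12 (cv2) and the standard library are available. Lean on these libraries where they do the work, as an engineer would, in place of code of your own. Each camera call takes 0.05 s, during which the arm holds its last target. There are 200 camera calls.

## Working session

There is one attempt and no reset: what is moved stays moved. The work goes in short steps, Python scripts to look and compute and a shell command to move; the robot and the scene stay as the last step left them, time stands still between calls to the robot, and variables do not carry over. Pictures are saved under pics/ and viewed, at most 10 in all, crops included, and the job is handed in when it is done.

```bash
ls; mkdir -p pics; cat > h.py <<'E'
import numpy as np, cv2
from station import status, viewer, ctrl
def cam(n,save=None):
    d=viewer.get_image(n)
    if save: cv2.imwrite(save,d["img"][:,:,::-1])
    return d
def ray(d,u,v):
    f=240/np.tan(np.radians(d["fovy"])/2)
    R=cv2.Rodrigues(np.array(d["rvec"],float))[0]; t=np.array(d["tvec"],float)
    return -R.T@t, R.T@np.array([(u-d["cx"])/f,(v-d["cy"])/f,1])
def at(d,u,v,z):
    o,r=ray(d,u,v); return o+r*(z-o[2])/r[2]
def proj(d,p):
    f=240/np.tan(np.radians(d["fovy"])/2)
    R=cv2.Rodrigues(np.array(d["rvec"],float))[0]
    c=R@np.array(p)+np.array(d["tvec"],float); return f*c[:2]/c[2]+[d["cx"],d["cy"]]
E
python3 - <<'E'
from h import *
import pickle
for n in("top","scene"):
    d=cam(n,f"pics/{n}0.png"); pickle.dump(d,open(n+".pkl","wb")); print(n,d["fovy"],d["cx"],d["cy"],ray(d,320,240))
o=status.get_obs();print(o["t"],o["tool_pos"],o["tool_rot"],o["opening"],ctrl.hold_point_z)
E
```

```text
pics
top 45.28686438604515 313.04831084130427 233.22655017394266 (array([0.32150617, 0.00184153, 1.38544093]), array([ 0.14323361, -0.01929689, -0.98964457]))
scene 55.01775842072713 327.28931525670754 245.6159961298405 (array([1.14132104, 0.31398536, 0.77581155]), array([-0.61728241, -0.35544807, -0.70215224]))
0.1 [ 0.18629054 -0.59598871  0.23018038] [-3.10379034e+00 -4.73586442e-01  2.67603829e-05] 0.08519526114160937 0.0187
```

View pics/top0.png

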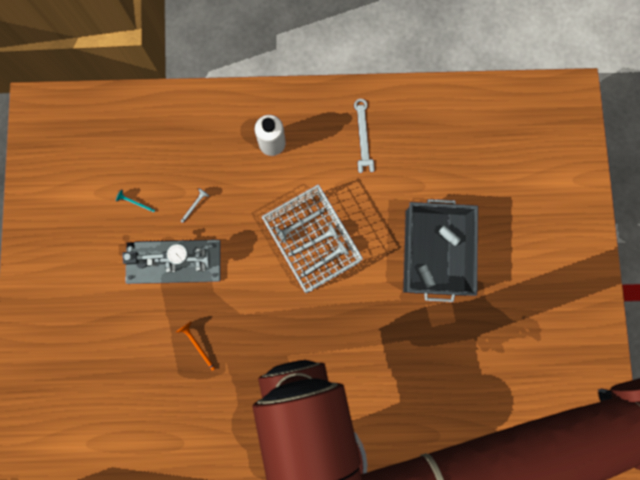

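View pics/scene0.png

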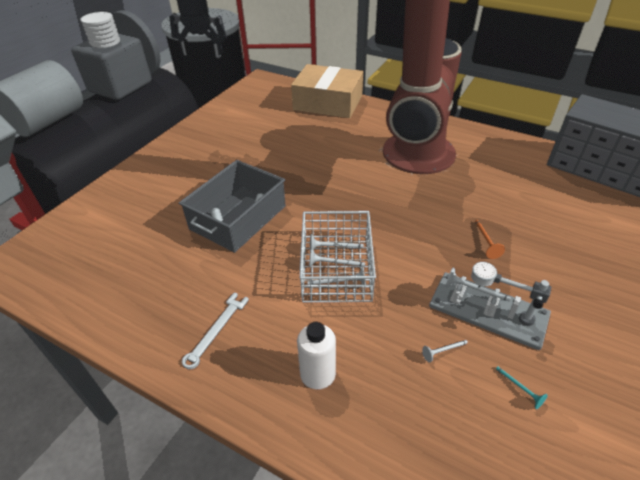

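The top view (up = +x, left = +y) shows the gauge at about (172,261) with its column on the left, the basket at (312,238), the scrap bin at (441,250), the can at (269,135) and the spanner at (364,135). There are four valve-like candidates:
- On the gauge, (155–215,258), with a 44 mm head.
- Small steel valve on the bench, (195,205).
- Turquoise, (135,202).
- Orange, (198,347).

The larger steel one lying on the gauge fits the description. I'll confirm this in an enlarged crop.

```bash
python3 - <<'E'
from h import *
a=cv2.imread("pics/top0.png")[180:300,105:240]; b=cv2.imread("pics/scene0.png")[250:360,415:565]
a=cv2.resize(a,(540,480),interpolation=3)  # x4
cv2.imwrite("pics/c1.png",a)
cv2.imwrite("pics/c2.png",cv2.resize(b,(750,550),interpolation=3)) # x5
E
```

```text
(no output)
```

View pics/c1.png

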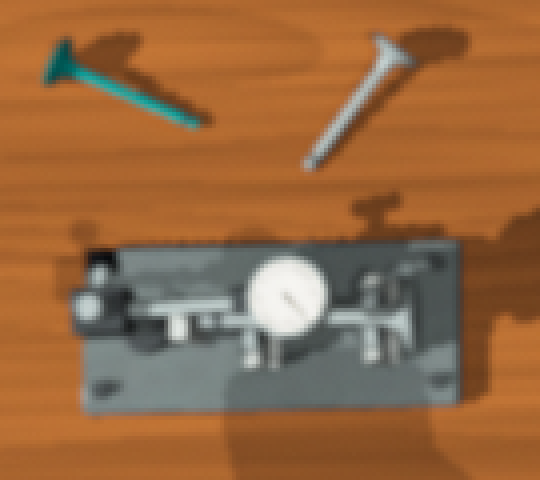

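View pics/c2.png

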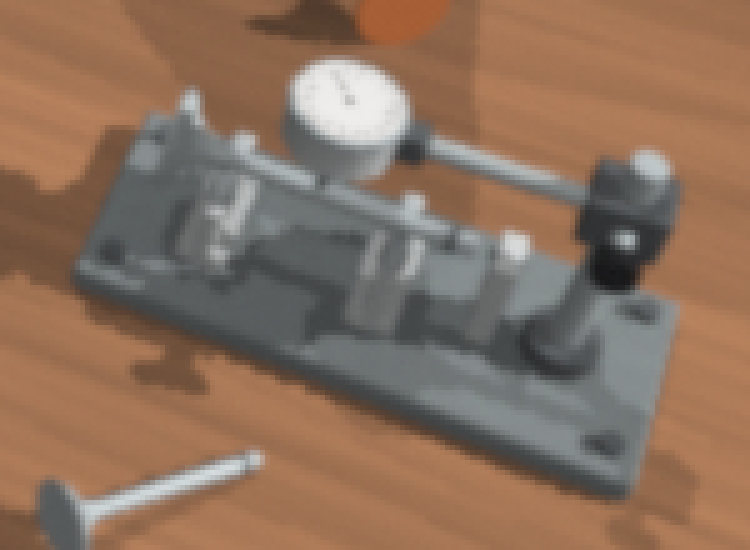

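The crops confirm it. The steel valve on the rollers (c1 head at (408,325), tip near (215,320)) is clearly larger than the loose one. The dial is at c1 (287,297) and the column top at (88,305). The base plate corners are about (83,250), (460,240), (460,403) and (84,413).

```bash
python3 - <<'E'
from h import *
import pickle
np.set_printoptions(precision=4,suppress=True)
d=pickle.load(open("top.pkl","rb")); s=pickle.load(open("scene.pkl","rb"))
c=lambda x,y,z:at(d,105+x/4-.4,180+y/4-.4,z)
e=lambda x,y,z:at(s,415+x/5-.4,250+y/5-.4,z)
P=[c(83,250,.014),c(460,240,.014),c(460,403,.014),c(84,413,.014)]
print("plate",*P); G=np.mean(P,0); y=(P[0]+P[3]-P[1]-P[2]); y/=np.linalg.norm(y); x=np.array([y[1],-y[0],0])
print("G",G,"y",y, "yaw deg",np.degrees(np.arctan2(-y[0],y[1])))
g=lambda X,Y,Z:np.array([G[0],G[1],0])+X*x+Y*y+[0,0,Z]
print("dial",c(287,297,.114),e(347,97,.114)); print("column top",c(88,305,.130),e(652,165,.13),"pred",g(0,.0725,.13))
print("dial pred",g(0,.0725-.105,.103)); print("head top",c(408,307,.077),e(190,97,.077)); print("tip",c(215,320,.06))
print("plate corners scene",e(150,115,.014),e(678,305,.014),e(630,492,.014),e(78,275,.014))
B=[at(d,u,v,.085) for u,v in((406,203),(478,206),(476,296),(405,293))]
print("bin",*B,np.mean(B,0),[np.linalg.norm(B[i]-B[i-1]) for i in range(4)])
print(cv2.Rodrigues(status.get_obs()["tool_rot"])[0])
E
```

```text
plate [0.5283 0.4432 0.014 ] [0.5279 0.2167 0.014 ] [0.4298 0.2171 0.014 ] [0.4303 0.4405 0.014 ]
G [0.4791 0.3294 0.014 ] y [0.0021 1.     0.    ] yaw deg -0.11940194363144642
dial [0.4836 0.2972 0.114 ] [0.4821 0.2954 0.114 ]
column top [0.4803 0.4025 0.13  ] [0.4793 0.4022 0.13  ] pred [0.4792 0.4019 0.13  ]
dial pred [0.479  0.2969 0.103 ]
head top [0.4806 0.2367 0.077 ] [0.4749 0.2383 0.077 ]
tip [0.4783 0.3513 0.06  ]
plate corners scene [0.4333 0.2192 0.014 ] [0.4323 0.4408 0.014 ] [0.5319 0.44   0.014 ] [0.5316 0.2207 0.014 ]
bin [ 0.5903 -0.2246  0.085 ] [ 0.5785 -0.3904  0.085 ] [ 0.3723 -0.3707  0.085 ] [ 0.3837 -0.2112  0.085 ] [ 0.4812 -0.2992  0.085 ] [np.float64(0.20705950716077862), np.float64(0.16618197218021608), np.float64(0.20712430467879606), np.float64(0.1599060853200504)]
[[ 0.9545  0.2982 -0.0003]
 [ 0.2982 -0.9545  0.0019]
 [ 0.0003 -0.0019 -1.    ]]
```

```bash

python3 -m jog '[[0,0,-0.97,1,0,0,-1],[0,0,-0.97,1,0,0,-1],[0,0,-0.97,1,0,0,-1],[0,0,-0.97,1,0,0,-1],[0,0,-0.97,1,0,0,-1]]'
python3 -m jog '[[0,0,-0.97,1,0,0,-1],[0,0,-0.97,1,0,0,-1],[0,0,-0.97,1,0,0,-1],[0,0,-0.97,1,0,0,-1],[0,0,-0.97,1,0,0,-1]]'
python3 -m jog '[[0,0,-0.97,1,0,0,-1],[0,0,-0.97,1,0,0,-1],[0,0,-0.97,1,0,0,-1],[0,0,-0.97,1,0,0,-1],[0,0,-0.97,1,0,0,-1]]'
python3 -c "
from h import *
o=status.get_obs();print(o['t'],o['tool_pos'],cv2.Rodrigues(o['tool_rot'])[0].round(3),o['q'])"
```

```text
t: 0.72
tool_pos: [0.3197, -0.528, 0.2306]
tool_rot: [-2.934, -1.119, 0.0]
contact_force: [-0.1, 0.7, 0.0]
opening: 0.0002
grip_force: 0.0
t: 1.35
tool_pos: [0.4124, -0.4115, 0.2306]
tool_rot: [-2.634, -1.711, 0.0]
contact_force: [0.3, -0.1, -0.1]
opening: -0.0001
grip_force: 0.0
t: 1.98
tool_pos: [0.4492, -0.2672, 0.2307]
tool_rot: [-2.216, -2.226, 0.0]
contact_force: [-0.0, 0.8, 0.8]
opening: -0.0002
grip_force: 0.0
1.975 [ 0.44918011 -0.26719402  0.23066648] [[-0.005  1.    -0.001]
 [ 1.     0.005  0.001]
 [ 0.001 -0.001 -1.   ]] [-6.79116484e-01 -1.93882352e-01  1.84819604e+00  7.71305573e-05
  1.48831892e+00 -6.83709982e-01]
```

```bash

python3 -m jog '[[0,0,0,1,-0.05,0,-1],[0,0,0,1,-0.05,0,-1],[0,0,0,1,-0.05,0,-1],[0,0,0,1,-0.05,0,-1],[0,0,0,1,-0.05,0,-1]]' >/dev/null
python3 -m jog '[[0,0,0,1,-0.05,0,-1],[0,0,0,1,-0.05,0,-1],[0,0,0,1,-0.05,0,-1],[0,0,0,1,-0.05,0,-1],[0,0,0,1,-0.05,0,-1]]' >/dev/null
python3 -m jog '[[0,0,0,1,-0.05,0,-1],[0,0,0,1,-0.05,0,-1],[0,0,0,1,-0.05,0,-1],[0,0,0,1,-0.05,0,-1],[0,0,0,1,-0.05,0,-1]]' >/dev/null
python3 -m jog '[[0,0,0,1,-0.05,0,-1],[0,0,0,1,-0.05,0,-1],[0,0,0,1,-0.05,0,-1],[0,0,0,1,-0.05,0,-1],[0,0,0,0.4,0,0,-1]]'
python3 -m jog '[[0,0,0,0,-0.2,0.5,-1],[0,0,0,0,-0.2,0.5,-1],[0,0,0,0,-0.1,0.5,-1],[0,0,0,0,0,0.5,-1],[0,0,0,0,0,0,-1]]'
```

```text
t: 4.47
tool_pos: [0.4193, 0.3145, 0.2307]
tool_rot: [-2.218, -2.225, 0.002]
contact_force: [-0.2, -0.4, -0.1]
opening: 0.0
grip_force: 0.0
t: 5.1
tool_pos: [0.4039, 0.3127, 0.1692]
tool_rot: [-2.219, -2.222, 0.005]
contact_force: [0.2, 0.0, 1.1]
opening: 0.0001
grip_force: 0.0
```

```bash

python3 -m jog '[[0,0,0,0.5,0,0.7,-1],[0,0,0,0.5,0,0.7,-1],[0,0,0,0.1,0,0.7,-1],[0,0,0,0,0,0.6,-1],[0,0,0,0,0,0,-1]]'
python3 - <<'E'
from h import *
d=cam("scene","pics/s1.png");d=cam("top","pics/t1.png")
a=cv2.resize(cv2.imread("pics/s1.png")[200:380,400:600],(600,540),interpolation=3);cv2.imwrite("pics/s1c.png",a)
E
```

```text
t: 5.72
tool_pos: [0.4039, 0.3458, 0.0888]
tool_rot: [-2.219, -2.223, 0.005]
contact_force: [-0.0, -1.0, -0.0]
opening: -0.0002
grip_force: 0.0
```

View pics/s1c.png

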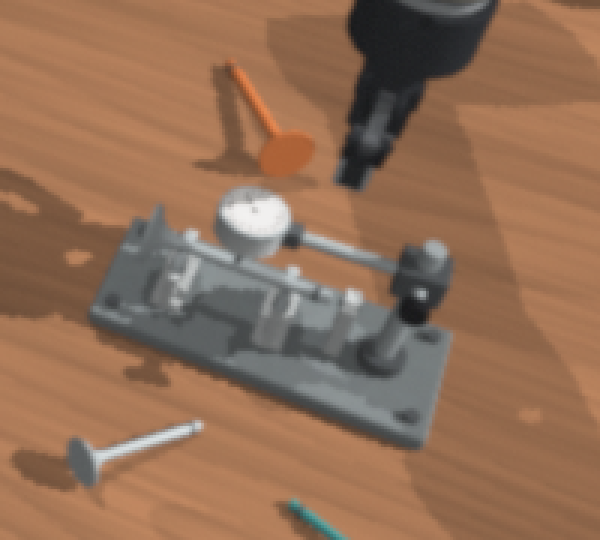

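```bash

python3 -m jog '[[0,0,0,0,0.4,0,-1],[0,0,0,0,0.4,0,-1],[0,0,0,0,0.4,0,-1],[0,0,0,0,0.4,0,-1],[0,0,0,0,0.4,0,-1]]'
python3 -m jog '[[0,0,0,0,0.35,0,-1],[0,0,0,0,0.35,0,-1],[0,0,0,0.1,0.35,0,-1],[0,0,0,0.1,0.35,0,-1],[0,0,0,0.2,0.3,0,-1]]'
python3 -m jog '[[0,0,0,0.25,0.3,0,-1],[0,0,0,0.25,0.2,0,-1],[0,0,0,0.15,0.1,0,-1],[0,0,0,0,0,0,-1]]'
python3 - <<'E'
from h import *
d=cam("scene","pics/s2.png");d=cam("top","pics/t2.png")
a=cv2.resize(cv2.imread("pics/s2.png")[200:380,400:600],(600,540),interpolation=3);cv2.imwrite("pics/s2c.png",a)
E
```

```text
t: 6.45
tool_pos: [0.4652, 0.3466, 0.0902]
tool_rot: [-2.219, -2.223, 0.002]
contact_force: [-3.6, -0.7, 0.8]
opening: 0.0001
grip_force: 1.0
t: 7.08
tool_pos: [0.5163, 0.3587, 0.09]
tool_rot: [2.22, 2.223, -0.001]
contact_force: [-1.7, -1.1, 0.1]
opening: -0.0003
grip_force: 1.2
t: 7.58
tool_pos: [0.5345, 0.379, 0.0907]
tool_rot: [2.219, 2.223, 0.003]
contact_force: [0.3, -0.2, 0.0]
opening: 0.0003
grip_force: 0.0
```

View pics/s2c.png

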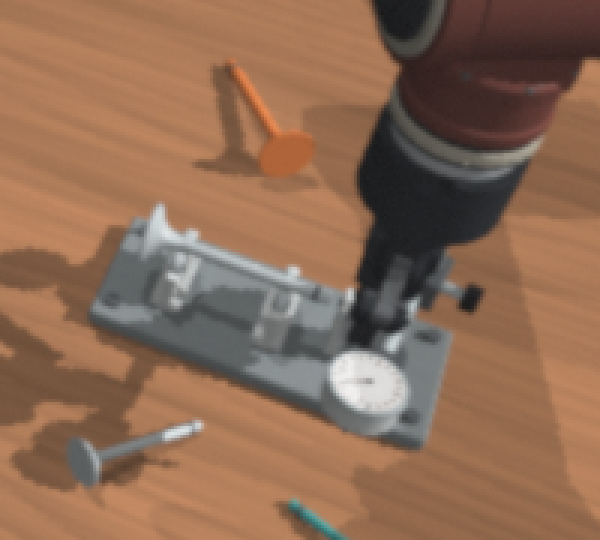

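The dial is now swung to the far side at crop (370,380), and the valve is still on its rollers. I'll compute the angle, back off and raise the arm.

```bash

python3 -m jog '[[0,0,0,-0.4,-0.2,0,-1],[0,0,0,-0.2,-0.2,-0.5,-1],[0,0,0,-0.6,-0.3,-0.9,1],[0,0,0,-1,-0.4,-1,1],[0,0,0,-1,-0.4,-1,1]]'
python3 - <<'E'
from h import *
import pickle
s=pickle.load(open("scene.pkl","rb"))
p=at(s,400+370/3,200+380/3,.114);print(p,np.arctan2(p[0]-.480,.402-p[1]))
d=cam("scene","pics/s3.png");d=cam("top","pics/t3.png")
a=cv2.resize(cv2.imread("pics/s3.png")[250:360,415:565],(600,440),interpolation=3)
b=cv2.resize(cv2.imread("pics/t3.png")[220:300,105:240],(600,356)[:2],interpolation=3)
cv2.imwrite("pics/c3.png",cv2.resize(np.vstack([a,b]),(450,597)))
print(status.get_obs()["tool_pos"])
E
```

```text
t: 8.3
tool_pos: [0.4882, 0.2811, 0.1945]
tool_rot: [2.219, 2.223, 0.002]
contact_force: [1.3, 0.4, 0.5]
opening: 0.0544
grip_force: 0.0
[0.5821515 0.3895196 0.114    ] 1.4492234128562207
[0.49013272 0.28097928 0.19815901]
```

View pics/c3.png

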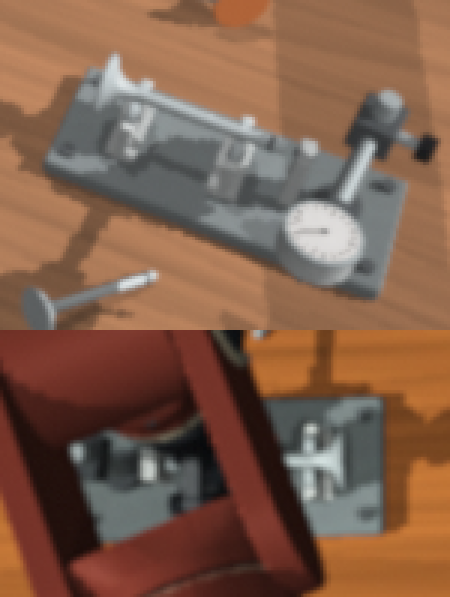

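The dial stays clear at about 1.45 rad. The valve lies undisturbed, with its head at c3 (108,82), its tip at (272,143) and the plate tops near (137,108) and (233,148). Next I'll work out the grasp.

```bash
python3 - <<'E'
from h import *
import pickle
np.set_printoptions(precision=4,suppress=True)
s=pickle.load(open("scene.pkl","rb"));t=pickle.load(open("top.pkl","rb"))
q=lambda x,y,z:at(s,415+x/3-.3,250+y/3-.3,z)
for n,a in dict(headtop=(115,55,.077),headbot=(103,107,.033),tip=(272,143,.055),p1=(137,108,.046),p2=(233,148,.046)).items(): print(n,q(*a))
for n,v in dict(face=(.48,.235,.055),top=(.48,.235,.077),tip=(.48,.359,.055),p1=(.48,.260,.046),p2=(.48,.330,.046)).items():
    u=proj(s,v); print(n,((u-[415,250]+.3)*3),"top",proj(t,v))
E
```

```text
headtop [0.472  0.2382 0.077 ]
headbot [0.4807 0.2409 0.033 ]
tip [0.4781 0.3505 0.055 ]
p1 [0.4823 0.2629 0.046 ]
p2 [0.4862 0.3292 0.046 ]
face [100.8223  82.5611] top [209.0272 257.6655]
top [106.6729  61.1873] top [207.338  256.5743]
tip [284.4356 149.7602] top [155.5853 259.194 ]
p1 [133.9229 104.1567] top [199.0052 258.4078]
p2 [236.6037 141.9791] top [169.0367 259.2651]
```

```bash

python3 -m jog '[[0,0,0,0.15,-0.33,0.8,1],[0,0,0,0,0,0.9,1],[0,0,0,0,0,0.8,1],[0,0,0,0,0,0.5,1],[0,0,0,0,0,0,1]]'
python3 -m jog '[[0,0,0,0,0,0.8,1],[0,0,0,0,0,0.8,1],[0,0,0,0,0,0.6,1],[0,0,0,0,0,0.1,1],[0,0,0,0,0,0,1]]'
```

```text
t: 9.02
tool_pos: [0.478, 0.2864, 0.101]
tool_rot: [-2.219, -2.223, 0.004]
contact_force: [-0.3, -0.3, 0.2]
opening: 0.0856
grip_force: 0.0
t: 9.65
tool_pos: [0.4795, 0.2869, 0.034]
tool_rot: [2.219, 2.223, 0.001]
contact_force: [0.2, 0.4, -0.5]
opening: 0.0851
grip_force: 0.0
```

```bash

python3 -m jog '[[0,0,0,0,0,-0.05,-1],[0,0,0,0,0,0,-1],[0,0,0,0,0,0,-1],[0,0,0,0,0,0,-1],[0,0,0,0,0,0,-1]]' 80
python3 -m jog '[[0,0,0,0,0,0,-1],[0,0,0,0,0,0,-1],[0,0,0,0,0,-0.3,-1],[0,0,0,0,0,-0.5,-1],[0,0,0,0,0,-0.5,-1]]'
```

```text
t: 10.28
tool_pos: [0.4789, 0.2867, 0.035]
tool_rot: [-2.22, -2.223, 0.0]
contact_force: [-0.3, 0.2, 1.2]
opening: 0.0069
grip_force: 78.0
t: 10.9
tool_pos: [0.4792, 0.2868, 0.0751]
tool_rot: [2.219, 2.223, 0.001]
contact_force: [-0.0, -0.2, -1.2]
opening: 0.0073
grip_force: 78.0
```

```bash

python3 -m jog '[[0,0,0,0,0,-0.7,-1],[0,0,0,0,0,-0.9,-1],[0,0,0,0,0,-0.9,-1],[0,0,0,0,0,-0.9,-1],[0,0,0,0,0,-0.7,-1]]'
python3 -m jog '[[0,0,1,-1,0,0,-1],[0,0,1,-1,0.09,0,-1],[0,0,1,-0.98,0.17,0,-1],[0,0,1,-0.97,0.26,0,-1],[0,0,1,-0.94,0.34,0,-1]]'
python3 -m jog '[[0,0,1,-0.91,0.42,0,-1],[0,0,1,-0.87,0.5,0,-1],[0,0,1,-0.82,0.57,0,-1],[0,0,1,-0.77,0.64,0,-1],[0,0,1,-0.71,0.71,0,-1]]'
python3 -m jog '[[0,0,1,-0.64,0.77,0,-1],[0,0,1,-0.57,0.82,0,-1],[0,0,1,-0.5,0.87,0,-1],[0,0,1,-0.42,0.91,0,-1],[0,0,1,-0.34,0.94,0,-1]]'
python3 -m jog '[[0,0,1,-0.26,0.97,0,-1],[0,0,1,-0.17,0.98,0,-1],[0,0,1,-0.09,1,0,-1],[0,0,1,0,1,0,-1],[0,0,0,0,0,0,-1]]'
python3 - <<'E'
from h import *
d=cam("scene","pics/s4.png");d=cam("top","pics/t4.png")
o=status.get_obs();print(o["tool_pos"],cv2.Rodrigues(o["tool_rot"])[0].round(3))
E
```

```text
t: 11.52
tool_pos: [0.4794, 0.2868, 0.1993]
tool_rot: [2.219, 2.223, 0.004]
contact_force: [0.0, 0.2, -1.1]
opening: 0.0066
grip_force: 78.0
t: 12.15
tool_pos: [0.479, 0.1356, 0.1974]
tool_rot: [2.65, 1.687, 0.001]
contact_force: [0.2, -0.2, -1.3]
opening: 0.007
grip_force: 78.1
t: 12.78
tool_pos: [0.4788, -0.0146, 0.1974]
tool_rot: [2.952, 1.073, 0.001]
contact_force: [0.7, 0.6, -1.1]
opening: 0.007
grip_force: 78.0
t: 13.4
tool_pos: [0.4796, -0.1648, 0.1974]
tool_rot: [3.115, 0.408, 0.001]
contact_force: [0.4, -0.1, -0.8]
opening: 0.0071
grip_force: 77.9
t: 14.02
tool_pos: [0.4797, -0.2855, 0.1973]
tool_rot: [3.138, -0.138, 0.0]
contact_force: [0.6, 0.5, -0.2]
opening: 0.0067
grip_force: 78.1
[ 0.47979511 -0.2836855   0.19696447] [[ 0.996 -0.085 -0.   ]
 [-0.085 -0.996  0.001]
 [-0.    -0.001 -1.   ]]
```

View pics/s4.png

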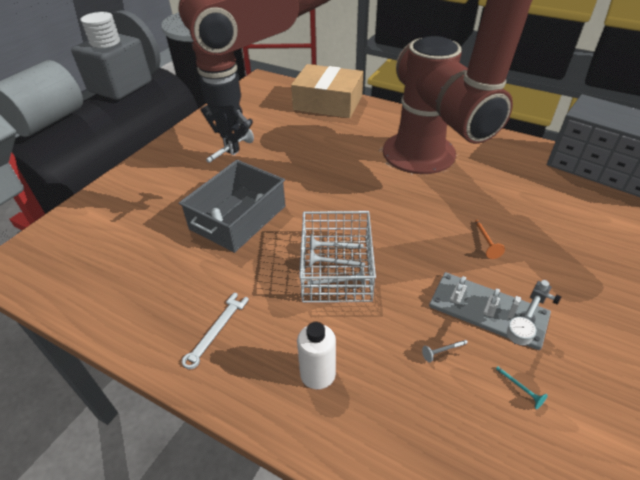

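The valve is held level over the bin, at about (230,145), parallel to the bin's long side. The indicator is still clear and the basket is untouched. I'll cross-check the bin's pose in the scene view, where the rim corners are about (184,203), (237,164) and (285,181).

```bash
python3 - <<'E'
from h import *
import pickle
np.set_printoptions(precision=4,suppress=True)
s=pickle.load(open("scene.pkl","rb"))
L,K,R=[at(s,*p,.085) for p in((184,203),(237,164),(285,181))]
print(L,K,R,(L+R)/2,np.linalg.norm(L-K),np.linalg.norm(K-R))
o=status.get_obs();M=cv2.Rodrigues(o["tool_rot"])[0]
print("tool shift mm",M.T@(np.array([.471,-.300,.05])-o["tool_pos"])*1000)
E
```

```text
[ 0.5743 -0.3753  0.085 ] [ 0.3903 -0.3579  0.085 ] [ 0.3937 -0.2111  0.085 ] [ 0.484  -0.2932  0.085 ] 0.18481013297695278 0.14686763792544963
tool shift mm [ -7.3555  17.0942 146.955 ]
```

```bash

python3 -m jog '[[0,0,0,-0.25,0.45,0.4,-1],[0,0,0,0,0,0.9,-1],[0,0,0,0,0,0.9,-1],[0,0,0,0,0,0.9,-1],[0,0,0,0,0,0.4,-1]]'
python3 -m jog '[[0,0,0,0,0,0.5,-1],[0,0,0,0,0,0.5,-1],[0,0,0,0,0,0.4,-1],[0,0,0,0,0,0,-1]]'
```

```text
t: 14.75
tool_pos: [0.4697, -0.2956, 0.0891]
tool_rot: [-3.136, 0.133, 0.005]
contact_force: [-0.1, -0.6, -2.1]
opening: 0.007
grip_force: 78.1
t: 15.25
tool_pos: [0.4706, -0.2962, 0.0486]
tool_rot: [-3.137, 0.134, 0.003]
contact_force: [0.2, -0.4, -1.4]
opening: 0.0068
grip_force: 78.1
```

```bash

python3 -m jog '[[0,0,0,0,0,0,-0.2],[0,0,0,0,0,0,-0.2],[0,0,0,0,0,0,-0.2],[0,0,0,0,0,0,-0.2],[0,0,0,0,0,0,-0.2]]'
python3 -m jog '[[0,0,0,0,0,-0.5,-0.2],[0,0,0,0,0,-1,-0.2],[0,0,0,0,0,-1,-0.2],[0,0,0,0,0,-1,-0.2],[0,0,0,0,0,-1,-0.2]]'
python3 -m jog '[[0,0,0,-1,0,0,-0.2],[0,0,0,-1,0,-1,-0.2],[0,0,0,0,1,-1,-0.2],[0,0,0,0,1,0,-0.2],[0,0,0,0,0,0,-0.2]]'
python3 - <<'E'
from h import *
d=cam("scene","pics/s5.png");d=cam("top","pics/t5.png")
a=cv2.resize(cv2.imread("pics/s5.png")[150:260,170:300],(520,440),interpolation=3)
b=cv2.resize(cv2.imread("pics/t5.png"),(520,390))
cv2.imwrite("pics/c5.png",cv2.resize(np.vstack([a,b]),(375,600)))
E
```

```text
t: 15.88
tool_pos: [0.4713, -0.2968, 0.0499]
tool_rot: [3.139, -0.134, 0.0]
contact_force: [-0.2, 0.4, -0.2]
opening: 0.0339
grip_force: 0.0
t: 16.5
tool_pos: [0.4714, -0.2968, 0.1871]
tool_rot: [3.138, -0.134, 0.002]
contact_force: [1.2, 0.3, -0.4]
opening: 0.034
grip_force: 0.0
t: 17.12
tool_pos: [0.4062, -0.3529, 0.2465]
tool_rot: [3.137, -0.138, 0.002]
contact_force: [-0.2, -0.9, 0.5]
opening: 0.0342
grip_force: 0.0
```

View pics/c5.png

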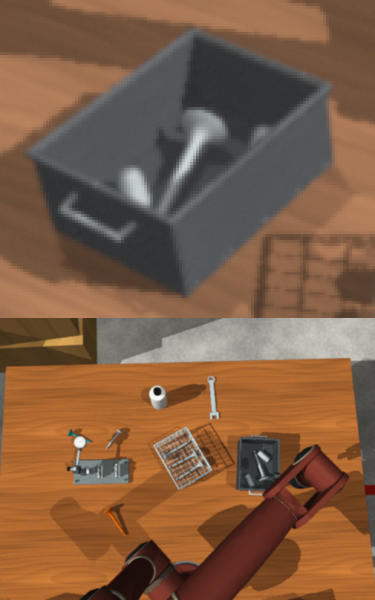

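The valve lies inside the bin, with its head at c5 (205,125) and its stem running to (165,210). The bin stands flat, the indicator is clear and everything else is in place.

```bash
python3 -m jog '[[0,0,0,0,0,0,-0.2],[0,0,0,0,0,0,-0.2],[0,0,0,0,0,0,-0.2],[0,0,0,0,0,0,-0.2]]' >/dev/null; python3 -c "
from station import finish_job; print(finish_job())"
```

```text
the job is handed in; nothing more can be done
None
```

The job is handed in: I swung the indicator clear to about 1.45 rad and dropped the failed valve into the scrap bin; the last pictures show it inside and everything else in place, though the hand-in gave no verdict.

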